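# Call the packer and point out the short bar

### The job

Press the call button right down to fetch the packer, then show him the job by pointing down with the fingertips, about three centimetres clear and without touching: first at the plain undivided tray, over its middle, for a good two seconds, then at the middle of the one bar that is shorter than the others in the row, where you finish and stay pointing. Carry the hand well above everything on the way and never lower it over another bar or the divided tray. Touch nothing but the button, and do not lift or shift anything.

Things in the scene. Friction and masses are not known exactly. Their poses are not given: they have to be found in the camera images.
- call (a joint): travel of the call button's cap, in m: 0 = up, 0.006 = fully down; a spring pushes it back up, about 4 N hold it fully down
- call_top (a point): centre of the top face of the call button: a round off-white cap, 40 mm in diameter, on a grey housing fixed to the table, on the robot's right; pressed straight down
- tray_plain_top (a point): centre of the mouth, at rim height, of the plain tray: white plastic open tray, 120 x 170 x 45 mm, ONE undivided compartment; on the robot's left
- tray_plain: the plain, undivided white tray; origin at the centre of its underside, x along its 120 mm side; rim 45 mm above the table; loose, 0.3 kg
- tray_divided_top (a point): centre of the mouth, at rim height, of the other tray: same white plastic and outer size, but divided by thin walls into six cells; beside the plain one
- tray_divided: the divided white tray, to be left alone; origin at the centre of its underside; loose
- bar_short_mid (a point): middle of the top face of the short bar, 20 mm above the table; the middles of neighbouring bars are about 60 mm away, across the bars
- bar_short: the short bar: dark steel link bar with round knuckles, 100 mm long (the other four in the row are 150 mm), 19 mm wide, 12 mm high, loose; lies on the white board with the others, in any of the five places; origin at the centre of its underside, x along the bar
- bar_long0: one of the four full-length bars, like bar_short but 150 mm long (dark steel link bar, 19 mm wide over the knuckles, 12 mm high); this body's origin is the centre of its underside, x along the bar, z up. A bar to leave alone
- bar_long0_mid (a point): middle of the top face of bar_long0, 20 mm above the table
- bar_long1: one of the four full-length bars, like bar_short but 150 mm long (dark steel link bar, 19 mm wide over the knuckles, 12 mm high); this body's origin is the centre of its underside, x along the bar, z up. A bar to leave alone
- bar_long1_mid (a point): middle of the top face of bar_long1, 20 mm above the table
- bar_long2: one of the four full-length bars, like bar_short but 150 mm long (dark steel link bar, 19 mm wide over the knuckles, 12 mm high); this body's origin is the centre of its underside, x along the bar, z up. A bar to leave alone
- bar_long2_mid (a point): middle of the top face of bar_long2, 20 mm above the table
- bar_long3: one of the four full-length bars, like bar_short but 150 mm long (dark steel link bar, 19 mm wide over the knuckles, 12 mm high); this body's origin is the centre of its underside, x along the bar, z up. A bar to leave alone
- bar_long3_mid (a point): middle of the top face of bar_long3, 20 mm above the table
- board: white plastic inspection board, 240 x 320 x 8 mm, fixed to the table; origin at the centre of its underside; the five bars lie on it side by side along its x, in a row along its y
- pen: bystander: marker pen, 130 mm long, 13 mm thick, across the board near its robot-side edge; origin at the middle of its underside
- gauge: bystander: small aluminium straightedge, 8 x 80 x 22 mm, on the board near its far edge; origin at the centre of its underside
- knife: bystander: red utility knife, 140 mm long, 18 mm high, lying beyond the call button; origin on its underside
- tape: bystander: cardboard tape ring, 90 mm across, 45 mm high, beyond the board; origin on its underside
- tin: bystander: tin 70 mm across, 90 mm high, beyond the trays; origin on its underside
- carton: bystander: flat cardboard carton 90 x 140 x 40 mm, beyond the board; origin on its underside
There are look-alikes about, which are no part of the job. Of the things like the part that bears call, leave any that is blue; of the rest the larger one is meant. What is shaped like the bar_short but pink or turquoise is not meant.

How it is judged:
By the outcome, as a careful person would: the job done as asked, in the order asked, and still so for the second after the job is handed in, with the robot touching nothing.
It also fails if it takes over 64 s, if anything falls off the work surface, if the arm or the gripper's body presses on something with over 40 N, if the wrist force passes 120 N, or if a joint passes its speed limit or range.

### The arm

A 7-joint arm with a two-finger parallel gripper is mounted at the origin on the work surface. World frame = base frame: x ahead of the robot, y to its left, z up, the work surface at z = 0. Lengths are in m, angles in rad, forces in N, time in s.
With the tool pointing down it reaches from about 0.35 to 0.9 m from the base axis. Payload 19.9 kg.
Tool frame: the origin (TCP) lies between the finger pads, 19 mm behind the fingertips; this is the grasp point; z points along the fingers, y is the line along which they close (so a half turn about z gives the same grasp; the last joint's range is limited). The gripper opens to 94 mm and grips with 3 to 60 N. Pads are 16 mm wide; open, the fingers measure 119 mm over their backs; the gripper's body (75 mm by 177 mm) begins 78 mm behind the grasp point.
Start: joints at [1.081, 0.417, -0.01, 1.614, 0.005, 1.111, -0.053], TCP at [0.271, -0.563, 0.224] pointing down, gripper open.
Joint ranges: [-2.81, 2.81], [-0.39, 2.02], [-1.27, 1.25], [0.06, 2.57], [-1.19, 4.33], [0.19, 2], [-2.82, 2.82]. Speed limits (rad/s): [1.89, 1.89, 2.39, 2.39, 3.01, 3.01, 3.01].

### API

Orientations are given as a 3x3 rotation matrix whose columns are the frame's x, y, z axes.
In Python, from rig import robot gives the robot as it stands. Calls block until the motion is done:
- robot.move_ptp(position, orientation): joint-space move of the TCP to a pose.
- robot.move_linear(position, velocity=0.15, frame=None, threshold=None): straight line of the TCP; frame=None keeps the orientation; velocity is the mean speed in m/s. With threshold (N) it stops when the force on the tool has changed by that much, and returns True; else False.
- robot.goto_joints(angles): joint-space move.
- robot.gripper_to(opening): finger opening in m; the grip force is fixed at half the most; returns when the fingers have stopped.
- robot.pause(seconds).
- robot.ik(position, orientation): joint angles nearest the present ones, or None.
- robot.get_state(): the state.
- robot.grab_frame(name): name is "side" or "top"; returns the picture (480x640x3 uint8, red, green, blue); there is no depth.
- robot.camera_info(name): a dict with "fx", "fy", "cx", "cy" (pixels), "rvec" (rotation vector, rad) and "tvec" (3), from world to camera coordinates, as OpenCV has them. Camera axes: x right, y down, z forward; pixel columns grow to the right and rows downward; lengths in m; the calibration is good to about 2 mm. A picture is of the moment at which its call begins. camera_info takes no time and is no camera call.
A pose or a line that the arm cannot do raises robot.PlanningError and nothing moves.
- robot.sign_off(): hands the job in; it is judged then, once.
The state is a dict: "time": time; "qpos": joint angles; "joint_vel": joint speeds; "effort": joint torques, N m; "ee_pos": TCP position; "tool_rot": TCP orientation; "force": force on the tool from outside, world axes, zero at the start; "moment": the same for the moment, N m; "opening": finger opening in m; "grasp_force": force on a finger pad.
Only numpy, scipy, OpenCV 4.12 (cv2) and the standard library are available. Lean on these libraries where they do the work, as an engineer would, in place of code of your own. Each camera call takes 0.05 s, during which the arm holds its last target. There are 200 camera calls.

## Working session

There is one attempt and no reset: what is moved stays moved. The work goes in short steps, each a Python script; the robot and the scene stay as the last script left them, time stands still between calls to the robot, and variables do not carry over. Pictures are saved under pics/ and viewed, at most 10 in all, crops included, and the job is handed in when it is done.

```bash
mkdir -p pics
cat > h.py <<'E'
import numpy as np, cv2
from rig import robot
def cam(n):
    c=robot.camera_info(n); K=np.array([[c["fx"],0,c["cx"]],[0,c["fy"],c["cy"]],[0,0,1.]])
    return K,cv2.Rodrigues(np.array(c["rvec"],float))[0],np.array(c["tvec"],float).reshape(3)
def unp(n,uv,z):
    K,R,t=cam(n); d=R.T@np.linalg.solve(K,[uv[0],uv[1],1.]); o=-R.T@t
    return o+d*(z-o[2])/d[2]
def proj(n,p):
    K,R,t=cam(n); q=K@(R@np.array(p)+t); return q[:2]/q[2]
E
python3 - <<'E'
from h import *
for n in("top","side"):
    cv2.imwrite(f"pics/{n}0.png",robot.grab_frame(n)[:,:,::-1]); K,R,t=cam(n); print(n,-R.T@t,K[0,0])
s=robot.get_state(); print(s["time"],s["tool_rot"],s["force"],s["opening"])
E
```

```text
top [ 0.36552072 -0.011466    1.17099827] 463.9005350628625
side [ 0.46717969 -0.65207706  0.62086629] 447.2636202307205
0.1 [[ 9.00988119e-01  4.33843430e-01 -5.35658433e-04]
 [ 4.33843754e-01 -9.00987647e-01  9.26084550e-04]
 [-8.08459334e-05 -1.06678324e-03 -9.99999428e-01]] [ 1.00286257 -0.01078911 -0.0238404 ] 0.09395459872326767
```

View pics/top0.png

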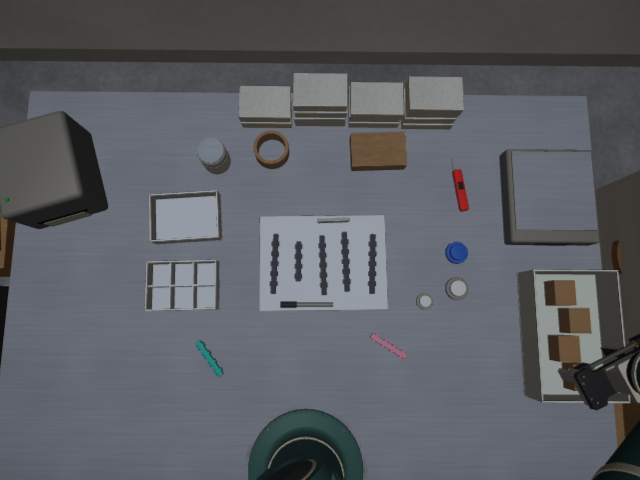

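View pics/side0.png

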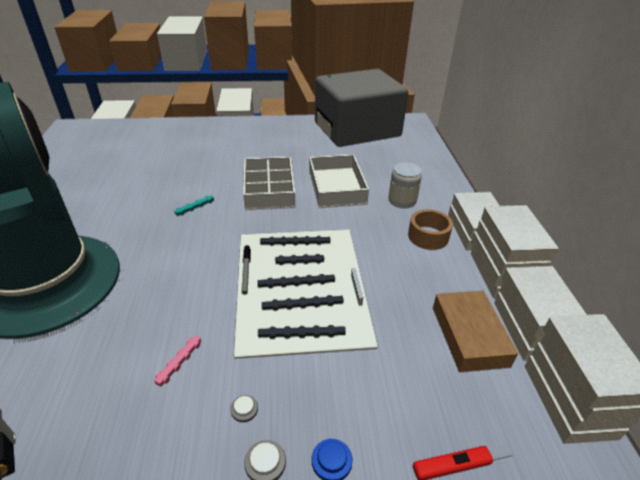

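The top view shows the large off-white button at (457,288), with a smaller one at (425,301) and a blue one at (457,252). The plain tray is at (185,217) and the short bar at (298,261). In the side view they are at (265,458), (338,180) and (300,259). Next I'll enlarge these areas.

Run:
```python
import cv2,numpy as np
t=cv2.imread("pics/top0.png");s=cv2.imread("pics/side0.png")
f=lambda im,u,v,w,h,k:cv2.resize(im[v:v+h,u:u+w],None,fx=k,fy=k,interpolation=cv2.INTER_CUBIC)
a=np.hstack([f(t,430,265,50,36,8),f(s,240,430,50,36,8)])
b=np.hstack([f(t,140,180,100,72,4),f(t,273,232,50,36,8)])
cv2.imwrite("pics/crop.png",np.vstack([a,b]))
```

```text
(no output)
```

View pics/crop.png

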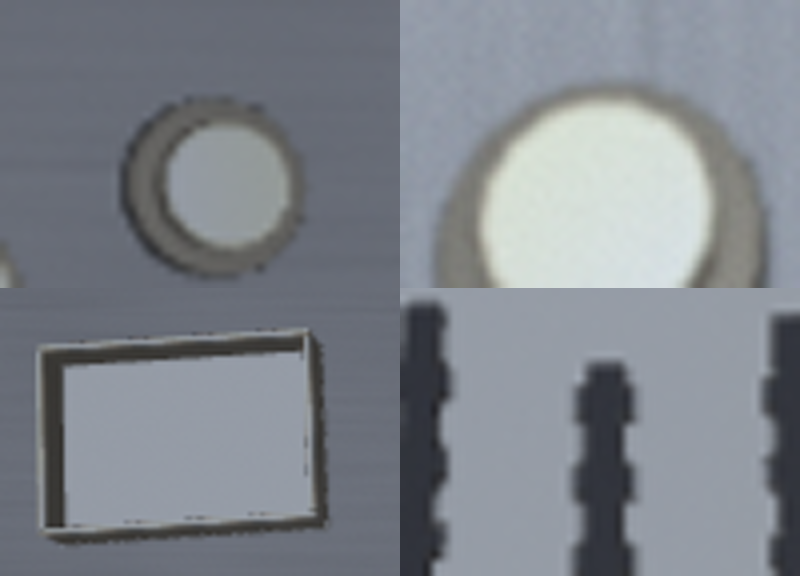

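Run:
```python
from h import *
t=cv2.imread("pics/top0.png");s=cv2.imread("pics/side0.png")
def blob(im,u,v,w,h,m,big=True):
    n,l,st,c=cv2.connectedComponentsWithStats(m[v:v+h,u:u+w].astype(np.uint8))
    i=1+np.argmax(st[1:,4]); pts=np.argwhere(l==i)[:,::-1]+[u,v]
    return c[i]+[u,v],cv2.minAreaRect(pts.astype(np.float32)),st[i,4]
g=lambda im:im.min(2)
bt=blob(t,440,272,40,32,g(t)>140); bs=blob(s,242,435,48,45,g(s)>185)
print("btn",bt,bs)
Ks=[cam("top"),cam("side")]
P=[K@np.c_[R,tt] for K,R,tt in Ks]
def tri(a,b):
    X=cv2.triangulatePoints(P[0],P[1],np.array(a,float).reshape(2,1),np.array(b,float).reshape(2,1)).ravel();X=X[:3]/X[3]
    return X,proj("top",X)-a,proj("side",X)-b
print(tri(bt[0],bs[0]))
bar=blob(t,285,235,26,55,g(t)<95); bar2=blob(s,268,250,62,18,g(s)<110)
print("bar",bar,bar2,unp("top",bar[0],.02),unp("side",bar2[0],.018),tri(bar[0],bar2[0])[0])
bx=cv2.boxPoints(bar[1]);w=[unp("top",p,.02) for p in bx];print(np.round(w,3))
c=lambda x,y:((x+.5)/4-.5+140,(y-288+.5)/4-.5+180)
for z,q in((.045,[(38,346),(309,330),(317,517),(42,532)]),(.003,[(65,366),(303,350),(312,517),(65,527)])):
    w=np.array([unp("top",c(*p),z) for p in q]); print(np.round(w,3),w.mean(0),np.linalg.norm(w-np.roll(w,-1,0),axis=1), proj("side",w.mean(0)))
```

```text
btn (array([458.22839506, 287.67901235]), ((458.5, 287.5), (13.0, 13.0), 90.0), np.int32(162)) (array([264.13344316, 456.70181219]), ((264.5, 456.5), (27.0, 27.0), 90.0), np.int32(607))
(array([ 0.42761792, -0.37502654,  0.02058002]), array([-0.00387002, -0.02610393]), array([-0.05205046,  0.00734496]))
bar (array([297.9748954 , 260.94979079]), ((297.5, 260.5), (39.0, 7.0), 90.0), np.int32(239)) (array([299.11891892, 259.11621622]), ((299.03118896484375, 259.24871826171875), (9.075458526611328, 48.166534423828125), 87.61405944824219), np.int32(370)) [0.49105187 0.02230974 0.02      ] [0.49202905 0.0169246  0.018     ] [0.49202502 0.02253108 0.01291248]
[[0.541 0.033 0.02 ]
 [0.541 0.015 0.02 ]
 [0.444 0.014 0.02 ]
 [0.444 0.032 0.02 ]]
[[0.653 0.394 0.045]
 [0.664 0.226 0.045]
 [0.546 0.217 0.045]
 [0.536 0.384 0.045]] [0.59971193 0.30528351 0.045     ] [0.1684548  0.11845358 0.16829632 0.1174318 ] [337.11135627 171.64340527]
[[0.65  0.391 0.003]
 [0.662 0.238 0.003]
 [0.553 0.228 0.003]
 [0.545 0.385 0.003]] [0.6026707  0.31058865 0.003     ] [0.15325142 0.10964072 0.15682919 0.10516406] [337.28994926 184.84305089]
```

The numbers agree: the tray rim measures 0.168 x 0.118 m and the bar about 0.097 m long, and the button triangulates to under 0.1 px. I'll close the gripper and press.

Run:
```python
from h import *
p0=np.array(robot.get_state()["ee_pos"]); y=np.arctan2(.4338,.901)
F=lambda a:np.array([[np.cos(a),np.sin(a),0],[np.sin(a),-np.cos(a),0],[0,0,-1.]])
R=F(y)
for p in [(.428,-.375,.03),(.6,.3055,.094),(.4915,.0225,.069),(.6,.3055,.3)]: print(robot.ik(np.array(p),R))
robot.gripper_to(0.0)
robot.move_linear([p0[0],p0[1],.29],velocity=.15,frame=R)
robot.move_linear([.428,-.375,.29],velocity=.2)
robot.move_linear([.428,-.375,.10],velocity=.15)
s=robot.get_state(); print(s["ee_pos"],s["force"],s["opening"],s["time"])
cv2.imwrite("pics/s1.png",robot.grab_frame("side")[:,:,::-1])
```

```text
[ 0.72737332  0.57620033 -0.07882103  1.884613    0.06799961  0.68333171
 -0.51361244]
[-0.05195253  0.74447052 -0.69511438  1.56469773  0.53122     1.02876727
 -2.01851433]
[ 0.24224885  0.43596845 -0.41769448  2.05034414  0.26705438  0.70645653
 -1.46750401]
[ 0.09254795  0.63076246 -0.98530744  1.36321693  0.52053757  1.41772505
 -2.00009264]
[ 0.42834577 -0.37527632  0.10076595] [-0.36457109 -0.66394273  0.6783567 ] 0.0003204388480098497 4.9
```

View pics/s1.png

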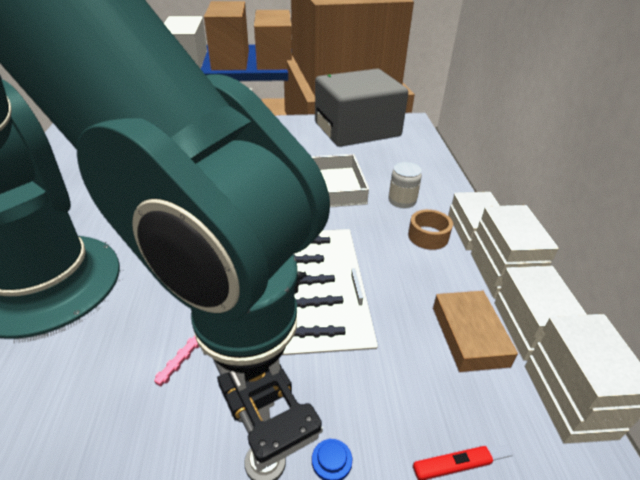

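The closed gripper hangs directly above the large button at (265,458), clear of the blue one at (332,458). Now the press.

Run:
```python
from h import *
robot.move_linear([.428,-.375,.056],velocity=.08)
f0=robot.get_state()["force"]
h=robot.move_linear([.428,-.375,.022],velocity=.015,threshold=13)
s=robot.get_state(); print(h,s["ee_pos"],np.array(s["force"])-f0,s["time"])
robot.pause(.3); s=robot.get_state(); print(s["ee_pos"],np.array(s["force"])-f0)
```

```text
True [ 0.42807364 -0.37506529  0.03491211] [-3.15887289  2.87373878 13.56466301] 7.0417
[ 0.42805842 -0.37506884  0.03490463] [-2.57049665  2.5534153  13.48662607]
```

The press reached 13.5 N, against about 4 N to hold the cap down. The tip is at z≈0.016 m, which matches 6 mm of travel from 0.0215 m. Next I'll lift and point at the tray.

Run:
```python
from h import *
robot.move_linear([.428,-.375,.10],velocity=.06)
robot.move_linear([.428,-.375,.29],velocity=.15)
robot.move_linear([.6,.3055,.29],velocity=.2)
robot.move_linear([.6,.3055,.094],velocity=.1)
cv2.imwrite("pics/t2.png",robot.grab_frame("top")[:,:,::-1])
s=robot.grab_frame("side")[:,:,::-1]; cv2.imwrite("pics/s2.png",s)
robot.pause(2.8)
s=robot.get_state(); print(s["ee_pos"],s["force"],s["time"],s["tool_rot"])
```

```text
[0.60000667 0.30551229 0.09400987] [ 0.64625732 -0.46937213 -0.67179676] 18.6667 [[ 9.01001505e-01  4.33815595e-01 -5.63342946e-04]
 [ 4.33815851e-01 -9.01001440e-01  4.60019531e-04]
 [-3.08009159e-04 -6.58865389e-04 -9.99999736e-01]]
```

View pics/s2.png

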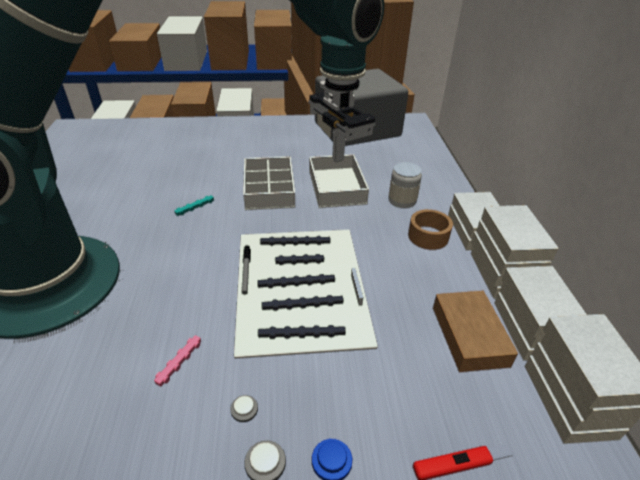

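The fingertips are above the plain tray at (338,158), and the button has sprung back. Nothing has shifted. Next is the short bar.

Run:
```python
from h import *
robot.move_linear([.6,.3055,.29],velocity=.15)
robot.move_linear([.4915,.0225,.29],velocity=.2)
robot.move_linear([.4915,.0225,.069],velocity=.1)
robot.pause(.5)
cv2.imwrite("pics/s3.png",robot.grab_frame("side")[:,:,::-1])
s=robot.get_state(); print(s["ee_pos"],s["force"],s["time"])
```

```text
[0.49149291 0.02248967 0.06900451] [-0.60394539 -0.27689775  0.31045527] 24.7
```

View pics/s3.png

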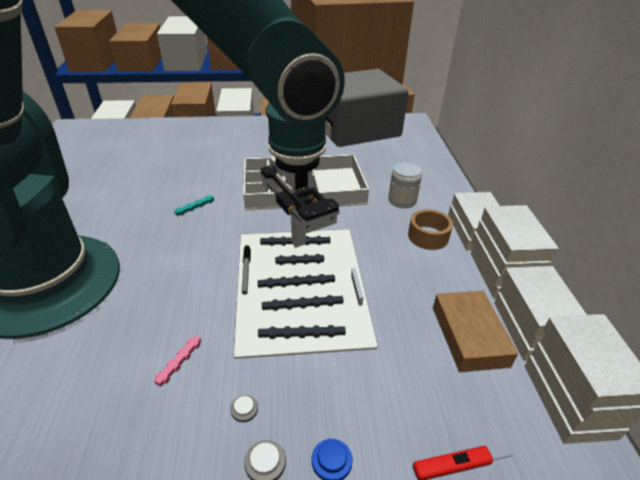

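The fingertips are at (300,244), 3 cm above the middle of the short bar at (300,259), and nothing has been disturbed.

```bash
python3 -c "
from rig import robot
robot.pause(1.5); print(robot.sign_off())"
```

```text
the job is handed in; nothing more can be done
None
```

I pressed the call button fully down, pointed at the plain tray for nearly three seconds, and signed off with the hand still pointing about 3 cm above the middle of the short bar; the pictures show nothing else touched or moved.

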